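Click the desk week dial on to the start of the week

TASK

The week dial on the desk was left a few days short of a new week. With a fingertip, flick the edge of its finned wheel forward (anticlockwise seen from above), one click at a time and letting it settle in every click, until the raised bar on the wheel lines up with the pointer on the stand; stop there, without going a click too far. Nothing is to be picked up, and the pen cup, mug, coaster and glasses case stay where they are.

Things in the scene. Friction and masses are not known exactly. Their poses are not given: they have to be found in the camera images.
- week_dial: White stand of the week dial, fixed to the desk. Origin on the desk, below the wheel's vertical axis. Its x axis points from the open front (-x, facing the robot, turned up to 0.45 rad) to the back; z up. Foot plate 12 mm high: x -59 to 86, y -68 to 68 mm. Behind x = -2 mm a block rises to 34 mm, and walls 60 mm high enclose the wheel's back half: sides y +-62 to 68 mm, back x 68 to 86 mm.
- wheel (a joint): Angle (rad) of the black wheel lying flat on the stand, growing anticlockwise from above (its front edge then moves to the stand's -y). Seven click stops, one every 0.898 rad (51.4 deg); 0 = bar in line with the pointer. Starts 2, 3 or 4 clicks before (near -1.80, -2.69, -3.59; may still be settling in the first half second). An end stop prevents turning back beyond -4.02.
- axis_top (a point): Point on the wheel's axis, level with the top of disc and fins, 54 mm above the desk. Disc 76 mm across, with seven radial fins 6 mm thick reaching out to 55 mm from the axis; disc and fins span 38 to 54 mm above the desk. The front half (stand's x below 0) stands free, 26 mm above the foot plate.
- front_fin (a point): Fixed point, 55 mm in front of the axis (stand's -x), 46 mm above the desk: in every click one fin tip stands here and its neighbours 51.4 deg to either side, with gaps about 40 mm wide between tips. The click resists with about 0.1 N m (2 N at a fin) till the wheel is half a click (0.45 rad) on, then pulls it into the next click by itself, settling within 0.5 s.
- bar_end (a point): Outer end of the raised aluminium bar on the wheel's top (bar 34 mm long, 9 mm wide, 3 mm high, running outwards from near the axis, midway between two fins), 37 mm from the axis; turns with the wheel.
- pointer_tip (a point): Tip of the aluminium cone-shaped pointer on the back wall of the stand, 44 mm from the axis (stand's +x), 69 mm above the desk, pointing at the axis.
- pen_cup: Loose dark steel mesh pen cup with pens, 76 mm across, 100 mm high (pens to 160 mm), to the +y side of the stand. Origin at the centre of its underside.
- coaster: Loose round wooden coaster, 96 mm across, 8 mm thick, to the -y side of the stand. Origin at the centre of its underside.
- mug: Loose pale pink ceramic mug, rim 80 mm across, 92 mm high, standing on the coaster; one handle. Origin at the centre of its underside.
- glasses_case: Loose black plastic glasses case 60 x 158 x 36 mm, lying behind the stand. Origin at the centre of its underside.
Not all that is in view belongs to the job. What is shaped like the week_dial but red is not meant.

How it is judged:
On the way, in this order (a step that is already met when the one before it is completed fails the run):
1. the wheel rests in the click just before the last one (value of joint wheel between -1.0276 and -0.767598 rad and velocity of joint wheel between -0.15 and 0.15 rad/s), for 0.2 s.
2. the wheel rests with its bar at the pointer (value of joint wheel between -0.13 and 0.13 rad and velocity of joint wheel between -0.15 and 0.15 rad/s), for 0.2 s.
At the end, for the whole second after the job is handed in: The wheel rests with its bar in line with the pointer (joint within 0.13 rad of 0), after resting at least 0.2 s in the click before; pen cup, mug, coaster and glasses case are within 20 mm of where they stood (all of step 2 and distance of each of pen_cup, mug, coaster, glasses_case from where it was at the start of the episode below 0.02 m); the robot touches nothing.
It fails at once if the wheel is turned past the pointer by more than half a click (0.5 rad) (value of joint wheel above 0.5 rad).
It fails at once if a bystander is pushed, lifted or knocked more than 20 mm from its place (distance of any of pen_cup, mug, coaster, glasses_case from where it was at the start of the episode above 0.02 m).
It fails at once if a bystander is tipped (angle between any of pen_cup, mug, coaster, glasses_case's own z axis and vertical above 0.25 rad).
It also fails if it takes over 54 s, if anything falls off the work surface, if the arm or the gripper's body presses on something with over 40 N, if the wrist force passes 120 N, or if a joint passes its speed limit or range.

ROBOT

A 6-joint arm with a two-finger parallel gripper is mounted at the origin on the work surface. World frame = base frame: x ahead of the robot, y to its left, z up, the work surface at z = 0. Lengths are in m, angles in rad, forces in N, time in s.
With the tool pointing down it reaches from about 0.4 to 0.825 m from the base axis. Payload 7 kg.
Tool frame: the origin (TCP) lies on the centre line of the jaws, within the pads' length; the fingertips stand 11 mm ahead of it and the grasp point (between the pads) lies 8 mm behind it; z points along the fingers, y is the direction in which the jaws open and shut (so a half turn about z gives the same grasp; the last joint's range is limited). The gripper opens to 88 mm and grips with 3 to 60 N. Pads are 19 mm wide; open, the fingers measure 130 mm over their backs; the gripper's body (78 mm by 193 mm) begins 47 mm behind the grasp point.
Start: joints at [-1.046, 0.359, 0.012, 0, -1.224, -0.288], TCP at [0.158, -0.656, 0.238] pointing down, gripper open.
Joint ranges: [-3.07, 3.07], [-1.43, 2.12], [-1.02, 1.25], [-3.03, 1.67], [-3.05, -0], [-3.03, 3.03]. Speed limits (rad/s): [2.39, 2.39, 3.01, 3.14, 3.14, 3.14].

INTERFACE

Orientations are given as [roll, pitch, yaw] about the fixed x, y, z axes, in that order (R = Rz(yaw) Ry(pitch) Rx(roll)).
In Python, from station import * gives the robot as it stands.
- The arm moves only by the tool play_rows, never from a script. Its argument "targets" is a list of rows, each a list of 7 numbers: the turn, a rotation vector about the world's x, y, z in rad, then the shift along the world's x, y, z in m, then the opening, from 0 (shut) to 1 (fully open). A call has 1 to 12 rows; each row shifts and turns the pose as measured when the row begins; what a row does not reach is not made up. A row lasts 1/8 s, in which the tool goes at most 62.5 mm and 10.7 degrees, less where a joint would pass 70% of its speed; a pose out of reach is approached as far as the arm can. A call is refused whole if a number of a shift passes 0.0625 or a number of a turn 0.188, either way. A call with a gripper value outside its range is refused whole. The fingers move at their own pace and stop on an object; "grip_force" is the grip in N (left out, the last holds). Time passes only in rows, so rows that do not move let the fingers close. It gives the time, the measured TCP pose, the force and the opening at its end, in the units of the state.
- get_state(): the state, without advancing time (a new reading comes with each control period).
- grab_frame(name): name is "scene" or "top" or "wrist"; returns (picture, depth): 480x640x3 uint8, blue, green, red; 480x640 float32, m along the optical axis (not along the pixel's ray), 0 where there is no reading.
- camera_params(name): a dict with "camera_matrix" (3x3 intrinsics, pixels), "extrinsics" (4x4, takes a point from world to camera coordinates); the wrist camera has in their place "hand_eye" (4x4, takes a point from camera to tool coordinates, whose origin is the TCP and whose axes are the flange's). Camera axes: x right, y up, looking along -z (the intrinsics and any distortion apply to the point x, -y, -z); pixel columns grow to the right and rows downward; lengths in m; the calibration is good to about 2 mm. A picture is of the moment at which its call begins: read the wrist's pose just before it. camera_params takes no time and is no camera call.
- job_done(): hands the job in, once; it reports no verdict.
The state is a dict: "t": time; "q": joint angles; "qd": joint speeds; "joint_efforts": joint torques, N m; "eef_pos": TCP position; "ee_rot": TCP orientation; "force": force on the tool from outside, world axes, zero at the start; "moment": the same for the moment, N m; "width": finger opening in m.
Only numpy, scipy, OpenCV 4.12 (cv2) and the standard library are available. Lean on these libraries where they do the work, as an engineer would, in place of code of your own. Each camera call takes 0.05 s, during which the arm holds its last target.

## Working session

There is one attempt and no reset: what is moved stays moved. The work goes in short steps, Python scripts to look and compute and a tool call to move; the robot and the scene stay as the last step left them, time stands still between calls to the robot, and variables do not carry over. Pictures are saved under pics/ and viewed, and the job is handed in when it is done.

Besides the shell and the picture viewer there is one more tool, called after "Request:" as name(argument=value, ...), one argument or row to a line, values as JSON. play_rows: Moves the arm, as the interface text tells. Its arguments: {"type":"object","properties":{"targets":{"type":"array","items":{"type":"array","items":{"type":"number"}}},"grip_force":{"type":"number"}},"required":["targets"]}

```bash
mkdir -p pics; ls; python3 - <<'E'
from station import *
import cv2
s=get_state();print(s)
for n in ("scene","top"):
    p,d=grab_frame(n);cv2.imwrite(f"pics/{n}0.png",p)
    import numpy as np; np.save(f"pics/{n}0_d.npy",d)
    print(camera_params(n))
E
```

```text
pics
{'t': 0.0, 'q': array([-1.04590117e+00,  3.59407857e-01,  1.10563356e-02, -3.36187351e-04,
       -1.22411466e+00, -2.88120201e-01]), 'qd': array([ 0.00064373, -0.0010026 , -0.00143315, -0.00112263,  0.00191108,
        0.00064444]), 'joint_efforts': array([-9.62744116e-05, -5.82723212e+01,  2.93048126e+01,  6.99700847e+00,
        6.94215763e-03, -1.88081517e-04]), 'eef_pos': array([ 0.15820427, -0.6557086 ,  0.23661054]), 'ee_rot': array([ 3.13990182e+00, -1.71526051e-04, -2.90493204e+00]), 'force': array([ 0.80349626, -0.77968513, -0.22198651]), 'moment': array([0.04308182, 0.03754509, 0.02581273]), 'width': 0.08738991640882722}
{'camera_matrix': array([[625.15540466,   0.        , 314.66640215],
       [  0.        , 625.15540466, 244.21006073],
       [  0.        ,   0.        ,   1.        ]]), 'extrinsics': array([[-0.74101555,  0.67148088, -0.00306435,  0.39597431],
       [-0.57213822, -0.62898353,  0.52634358,  0.24229686],
       [ 0.35150222,  0.39178201,  0.85026645, -1.46321865],
       [ 0.        ,  0.        ,  0.        ,  1.        ]])}
{'camera_matrix': array([[490.15114634,   0.        , 325.62966468],
       [  0.        , 490.15114634, 247.0274943 ],
       [  0.        ,   0.        ,   1.        ]]), 'extrinsics': array([[-0.0082521 , -0.99984363, -0.01564023,  0.02871012],
       [ 0.98790581, -0.01057341,  0.15469423, -0.5257993 ],
       [-0.15483541, -0.01417452,  0.98783859, -1.02116063],
       [ 0.        ,  0.        ,  0.        ,  1.        ]])}
```

View pics/scene0.png

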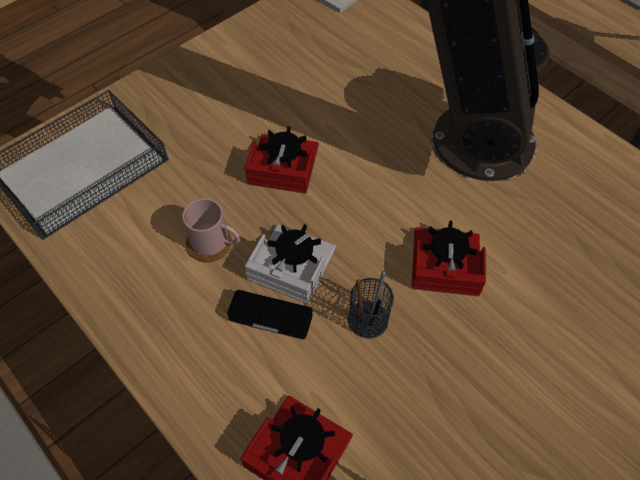

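View pics/top0.png

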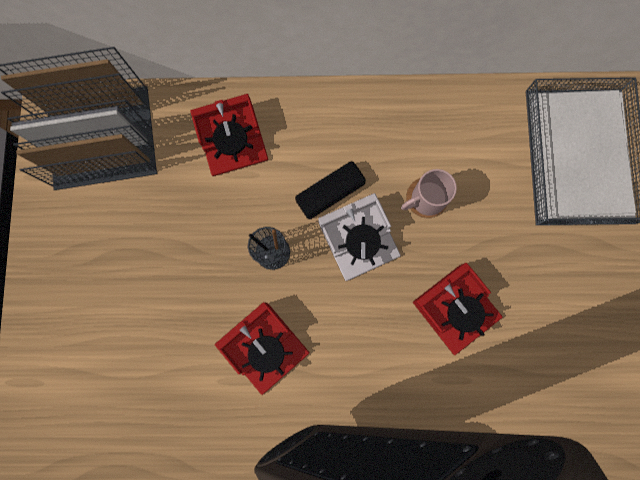

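The scene picture shows one white dial, wheel at about (296,247). The red ones are at (286,147), (449,245) and (303,437). In the top picture the white one is at (363,240) and the red ones at (230,137), (265,352) and (467,313). Only the white one, with the pen cup and mug beside it and the case behind, fits the description. I'll confirm in one enlarged crop.

```bash
python3 - <<'E'
import cv2
a=cv2.imread("pics/top0.png")[185:290,305:415]; b=cv2.imread("pics/scene0.png")[215:305,235:345]
cv2.imwrite("pics/crop0.png",cv2.resize(a,None,fx=6,fy=5.7,interpolation=cv2.INTER_CUBIC)[:, :])
cv2.imwrite("pics/crop1.png",cv2.resize(b,None,fx=6,fy=6,interpolation=cv2.INTER_CUBIC))
E
```

```text
(no output)
```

View pics/crop0.png

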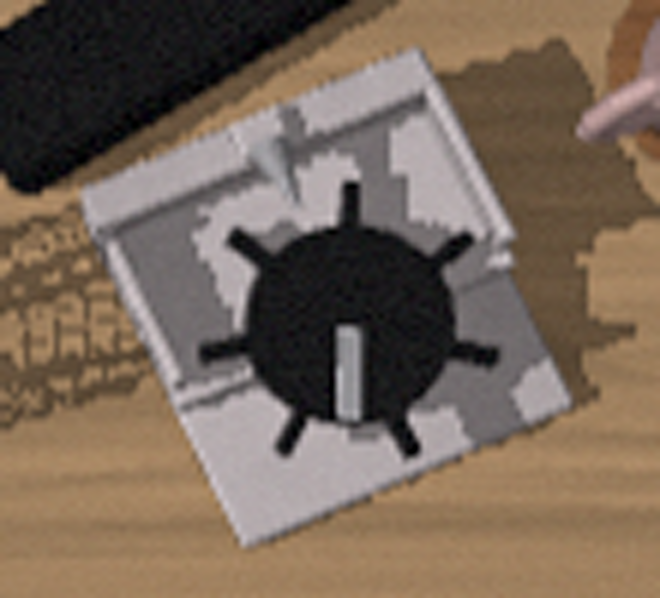

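View pics/crop1.png

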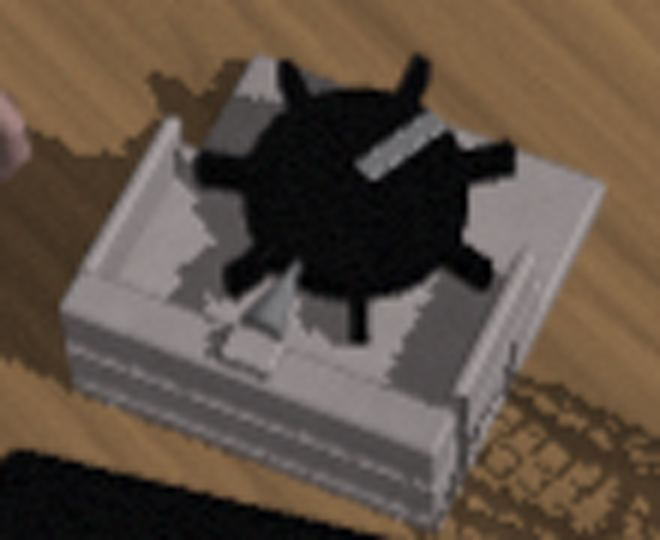

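```bash
cat > h.py <<'E'
import numpy as np,cv2
from station import *
def ray(n,u,v,z,P=None):
    P=P or camera_params(n);K=P["camera_matrix"];E=P["extrinsics"]
    d=np.array([(u-K[0,2])/K[0,0],-(v-K[1,2])/K[1,1],-1.]);R=E[:3,:3];t=E[:3,3]
    o=-R.T@t;w=R.T@d;return o+w*(z-o[2])/w[2]
def proj(n,p):
    P=camera_params(n);c=P["extrinsics"]@np.append(p,1);K=P["camera_matrix"]
    return K[0,0]*c[0]/-c[2]+K[0,2],K[1,1]*-c[1]/-c[2]+K[1,2]
E
python3 - <<'E'
from h import *
def c(x,y): return 305+x/6-.4,185+y/5.7-.4
def s(x,y): return 235+x/6-.4,215+y/6-.4
A=ray("top",*c(350,327),.054)
F1=ray("top",*c(245,545),.012);F2=ray("top",*c(570,405),.012)
T=ray("top",*c(297,203),.069)
B=ray("top",*c(350,422),.057)
print("A",A,"F",F1,F2,np.linalg.norm(F1-F2),"T",T,np.linalg.norm((T-A)[:2]),"B",B)
As=ray("scene",*s(357,192),.054);Ts=ray("scene",*s(299,265),.069);Bs=ray("scene",*s(442,120),.057)
print(As,Ts,Bs)
an=lambda v:np.arctan2(v[1],v[0])
print("yaw",an(T-A),an(Ts-As),an((F1-F2))-np.pi/2,"bar",an(B-A),an(Bs-As), an(B-A)-an(T-A))
yaw=(an(T-A)+an(F1-F2)-np.pi/2)/2
M=(F1+F2)/2; print("axis from foot",M[:2]+.059*np.array([np.cos(yaw),np.sin(yaw)]))
E
```

```text
A [ 0.53414372 -0.05644169  0.054     ] F [ 0.4561595  -0.01886685  0.012     ] [ 0.50951472 -0.13962878  0.012     ] 0.13202356618172678 T [ 0.5787324  -0.03767938  0.069     ] 0.04837535453265289 B [ 0.49775866 -0.05553489  0.057     ]
[ 0.54074315 -0.05387752  0.054     ] [ 0.57866838 -0.03838749  0.069     ] [ 0.50208154 -0.05457266  0.057     ]
yaw 0.3982963777282852 0.387757639836702 0.41603193456171805 bar 3.1166755110701563 -3.12361430520661 2.718379133341871
axis from foot [ 0.53701371 -0.05588341]
```

The crop confirms it. The white dial has its bar end at about (350,422), opposite the pointer tip at (297,203), so the wheel is at about -3.59 and needs 4 clicks. The axis is at about (0.5375,-0.055) with stand yaw about 0.405. I'll bring the arm over at height, turned so the jaws open radially, with the inner finger as the flicker.

Request:
play_rows(
  targets=[
    [0,0,0.145,0.04,0.045,0,1],
    [0,0,0.145,0.04,0.045,0,1],
    [0,0,0.145,0.04,0.045,0,1],
    [0,0,0.145,0.04,0.045,0,1],
    [0,0,0.145,0.04,0.045,0,1],
    [0,0,0.145,0.01,0.05,0,1],
    [0,0,0.145,0.01,0.05,0,1],
    [0,0,0.145,0.01,0.05,0,1],
    [0,0,0.145,0.01,0.05,0,1],
    [0,0,0.145,0.01,0.05,0,1],
    [0,0,0.145,0.01,0.05,0,1],
    [0,0,0.145,0.01,0.05,0,1],
  ],
)

```text
t: 1.6
eef_pos: [0.4308, -0.0639, 0.2315]
ee_rot: [3.134, -0.0, -1.114]
force: [0.3, -0.7, -1.3]
width: 0.0873
```

```bash
cat >> h.py <<'E'
A=np.array([.5375,-.0552]);YAW=.405
ex=np.array([np.cos(YAW),np.sin(YAW)]);ey=np.array([-ex[1],ex[0]])
from scipy.spatial.transform import Rotation as Ro
def stand(s):
    R=Ro.from_euler('xyz',s["ee_rot"]).as_matrix();d=s["eef_pos"][:2]-A
    y=R[:2,1];a=np.arctan2(y[1],y[0])-YAW-np.pi
    print("t",s["t"],"stand mm",1e3*d@ex,1e3*d@ey,"z",1e3*s["eef_pos"][2],"yawerr",(a+np.pi)%(2*np.pi)-np.pi,"tilt",R[:,2],"F",s["force"],"w",s["width"],"q6",s["q"][5])
def go(x,y,s):
    p=A+x*ex+y*ey; print("to",x,y,"shift",p-s["eef_pos"][:2])
E
python3 - <<'E'
from h import *
s=get_state();stand(s);go(-.111,.020,s)
for n in("scene","wrist"):
  p,d=grab_frame(n);cv2.imwrite(f"pics/{n}1.png",p)
E
```

```text
t 1.6 stand mm -101.47773088047475 34.08977263431647 z 231.49860317662393 yawerr 0.051336164922333616 tilt [-0.00674405 -0.00367198 -0.99997052] F [ 0.31976866 -0.73216924 -1.30335125] w 0.08728706516702424 q6 0.14539539703007473
to -0.111 0.02 shift [-0.00320031 -0.0167019 ]
```

View pics/scene1.png

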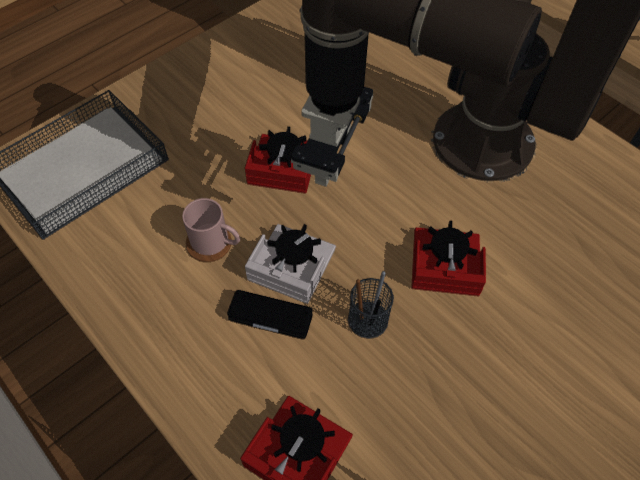

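View pics/wrist1.png

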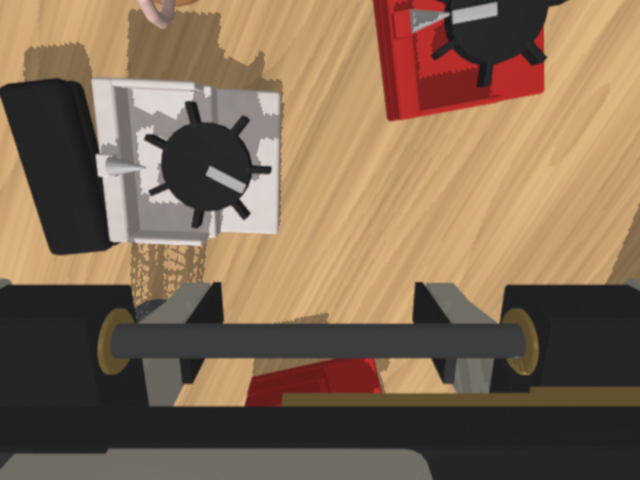

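The wrist picture shows the white dial clearly: pointer tip (145,168), disc centre (206,166), bar end (243,187), a fin at the front (270,170). The bar is half a fin gap off the front, which is what 4 clicks short looks like. I'll cross-check the axis with this view.

```bash
cat >> h.py <<'E'
def wP(s):
    P=camera_params("wrist");T=np.eye(4);T[:3,:3]=Ro.from_euler('xyz',s["ee_rot"]).as_matrix();T[:3,3]=s["eef_pos"]
    return {"camera_matrix":P["camera_matrix"],"extrinsics":np.linalg.inv(T@P["hand_eye"])}
E
python3 - <<'E'
from h import *
s=get_state();P=wP(s);stand(s)
C=ray("",206,166,.054,P);T=ray("",145,168,.069,P);B=ray("",243,187,.057,P);F=ray("",270,170,.054,P)
print(C,T,B,F)
for a in(T,B,F):
  v=(a-C)[:2];print(np.linalg.norm(v),np.arctan2(v[1],v[0]))
for n,u,v,z in(("top",275,262,0),("top",428,205,.1),("top",410,205,.05),("top",465,315,.05)):
  w=ray(n,u,v,z)[:2]; print(w,(w-A)@ex,(w-A)@ey)
go(-.111,.020,s)
E
```

```text
t 1.7 stand mm -99.86721864353946 35.555993840775024 z 231.5416815045194 yawerr 0.05500103924018607 tilt [-0.00621605 -0.00322254 -0.99997549] F [-0.14808284 -0.09427888 -0.75086108] w 0.08782267974803369 q6 0.1453598239041417
[ 0.53565863 -0.06191819  0.054     ] [ 0.57591578 -0.04170061  0.069     ] [ 0.50025482 -0.06007187  0.057     ] [ 0.48574129 -0.08293132  0.054     ]
0.045048739255158426 0.46541471951185615
0.03545192512240051 3.089489551420766
0.05415987774911627 -2.7431500668689353
[0.49968839 0.13828228] 0.0414829018611906 0.1927285078608842
[ 0.60246997 -0.1894198 ] 0.006828940410414165 -0.14896112389533103
[ 0.61510177 -0.16044687] 0.029854734060302302 -0.12730920441672505
[ 0.37746419 -0.26708458] -0.23057579644488502 -0.13168651398169304
to -0.111 0.02 shift [-0.00410281 -0.01868408]
```

Request:
play_rows(
  targets=[
    [0,0,-0.03,-0.004,-0.019,0,1],
    [0,0,-0.025,0,0,-0.035,1],
    [0,0,0,0,0,-0.05,1],
    [0,0,0,0,0,-0.045,1],
    [0,0,0,0,0,0,1],
  ],
)

```text
t: 2.33
eef_pos: [0.4258, -0.0863, 0.0992]
ee_rot: [3.136, -0.001, -1.176]
force: [-0.7, 0.3, 0.1]
width: 0.0877
```

```bash
python3 - <<'E'
from h import *
s=get_state();stand(s);go(-.111,.020,s)
for n in("scene","wrist"):
  p,d=grab_frame(n);cv2.imwrite(f"pics/{n}2.png",p if n=="wrist" else cv2.resize(p[120:320,180:400],None,fx=3,fy=3))
E
```

```text
t 2.325 stand mm -114.8929916059858 15.454935360795314 z 99.17355123651916 yawerr -0.010499137130441483 tilt [-0.00517951 -0.00290953 -0.99998235] F [-0.69749287  0.27648237  0.08998687] w 0.08771417520410506 q6 0.13425544462068933
to -0.111 0.02 shift [0.00178722 0.00571129]
```

View pics/scene2.png

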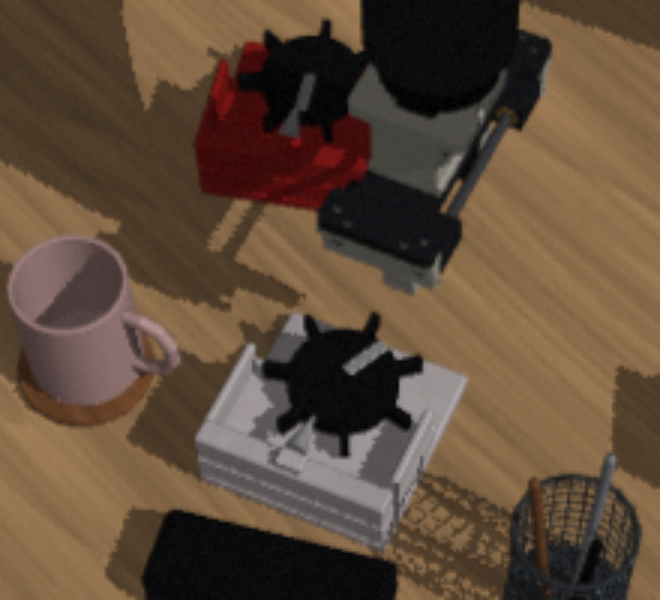

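View pics/wrist2.png

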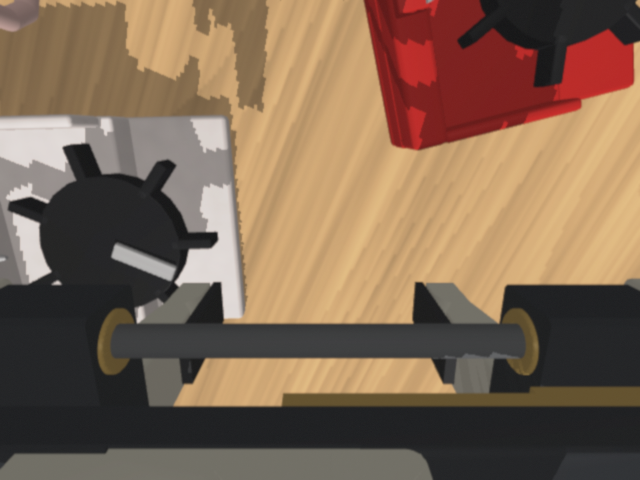

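The scene crop shows the inner finger poised in front of the white wheel, and both the mug and cup are clear. Now I'll go down beside the front fin.

Request:
play_rows(
  targets=[
    [0,0,0.01,0.002,0.006,-0.025,1],
    [0,0,0,0,0,-0.023,1],
    [0,0,0,0,0,0,1],
  ],
)

```text
t: 2.8
eef_pos: [0.4362, -0.0797, 0.06]
ee_rot: [-3.13, -0.005, -1.166]
force: [0.4, 0.1, -0.4]
width: 0.0877
```

```bash
python3 - <<'E'
from h import *
s=get_state();stand(s);go(-.111,.020,s)
for n in("scene","wrist"):
  p,d=grab_frame(n);cv2.imwrite(f"pics/{n}3.png",p if n=="wrist" else cv2.resize(p[200:300,230:350],None,fx=5,fy=5))
E
```

```text
t 2.8 stand mm -102.76881391993685 17.351179168048493 z 59.97942640454879 yawerr -8.789959436494854e-05 tilt [ 1.28540306e-02 -3.11467624e-04 -9.99917335e-01] F [ 0.35469408  0.11130333 -0.41164991] w 0.08766134948247702 q6 0.1301445815830863
to -0.111 0.02 shift [-0.00860899 -0.0008087 ]
```

View pics/scene3.png

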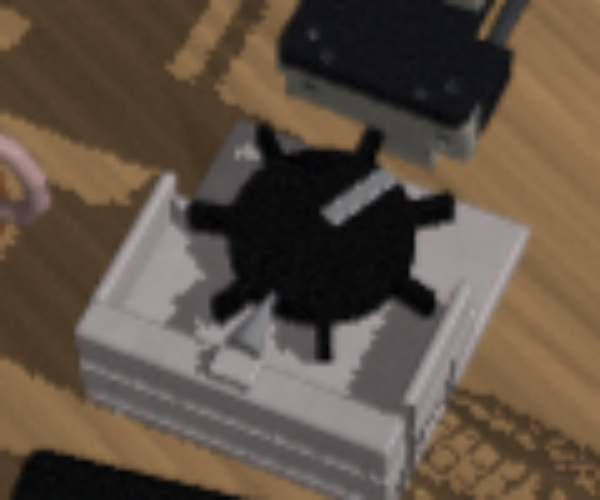

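View pics/wrist3.png

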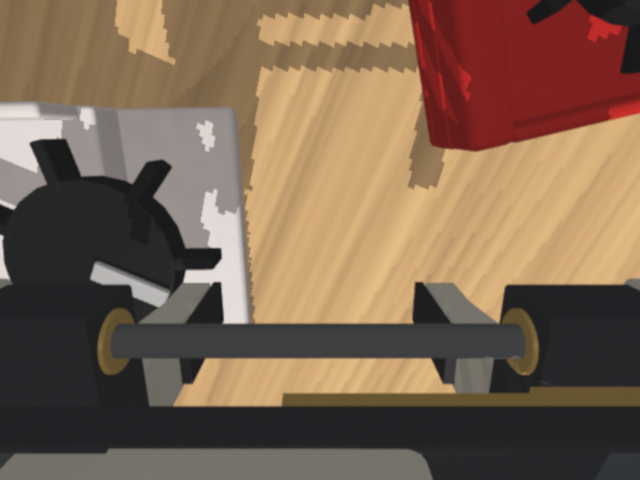

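Request:
play_rows(
  targets=[
    [0,0.012,0,-0.007,0,-0.008,1],
    [0,0,0,0,0,0,1],
    [0,0,0,0,0,0,1],
  ],
)

```text
t: 3.28
eef_pos: [0.4314, -0.0793, 0.0552]
ee_rot: [-3.135, -0.002, -1.166]
force: [-0.1, 0.7, 0.1]
width: 0.0878
```

```bash
python3 - <<'E'
from h import *
s=get_state();stand(s);go(-.111,.020,s);go(-.111,-.010,s)
E
```

```text
t 3.275 stand mm -107.02889735161389 19.706966297226494 z 55.17379943802839 yawerr 0.0002315822888210306 tilt [ 0.00711318  0.0012253  -0.99997395] F [-0.05925758  0.71045523  0.11304156] w 0.08775039613393075 q6 0.13268761057807052
to -0.111 0.02 shift [-0.00376531 -0.00129536]
to -0.111 -0.01 shift [ 0.00805525 -0.02886843]
```

Request:
play_rows(
  targets=[
    [0,0.005,0,-0.002,0,-0.005,1],
    [0,0,0,0.002,-0.005,-0.001,1],
    [0,0,0,0.002,-0.0055,0,1],
    [0,0,0,0.0024,-0.0055,0,1],
    [0,0,0,0.0024,-0.0055,0,1],
  ],
)

```text
t: 3.9
eef_pos: [0.4392, -0.1016, 0.0489]
ee_rot: [-3.139, 0.0, -1.164]
force: [0.6, 2.1, 0.2]
width: 0.0876
```

```bash
python3 - <<'E'
from h import *
s=get_state();stand(s);go(-.111,-.010,s)
for n in("scene",):
  p,d=grab_frame(n);cv2.imwrite(f"pics/{n}4.png",p if n=="wrist" else cv2.resize(p[200:300,230:350],None,fx=5,fy=5))
E
```

```text
t 3.9 stand mm -108.65786728437813 -3.8849767136247375 z 48.91631730133671 yawerr 0.0014797376475916835 tilt [ 0.00249367  0.00160854 -0.9999956 ] F [0.57857062 2.0721627  0.1949521 ] w 0.08755864455720122 q6 0.19662174631265855
to -0.111 -0.01 shift [ 0.00025677 -0.00654318]
```

View pics/scene4.png

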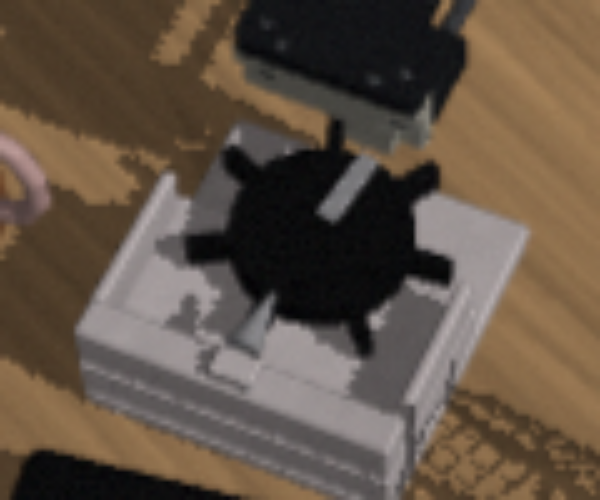

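Force is 2 N and the wheel has turned about 0.35 rad anticlockwise, as the bar in the crop shows. I'll finish past the half click.

Request:
play_rows(
  targets=[
    [0,0,0,0.0016,-0.0037,0,1],
    [0,0,0,0.0016,-0.0037,0,1],
  ],
)

```text
t: 4.2
eef_pos: [0.4425, -0.1101, 0.0488]
ee_rot: [-3.139, 0.0, -1.165]
force: [-0.5, 0.9, -0.8]
width: 0.0873
```

```bash
python3 - <<'E'
from h import *
s=get_state();stand(s);go(-.111,-.010,s)
for n in("scene",):
  p,d=grab_frame(n);cv2.imwrite(f"pics/{n}5.png",p if n=="wrist" else cv2.resize(p[200:300,230:350],None,fx=5,fy=5))
E
```

```text
t 4.2 stand mm -108.98025882144351 -13.02498328537903 z 48.82624595307407 yawerr 0.0010428181316637364 tilt [ 0.00186145  0.00122698 -0.99999751] F [-0.52394545  0.88400701 -0.77544111] w 0.08734305320554468 q6 0.21767651073455718
to -0.111 -0.01 shift [-0.00304825  0.00198445]
```

View pics/scene5.png

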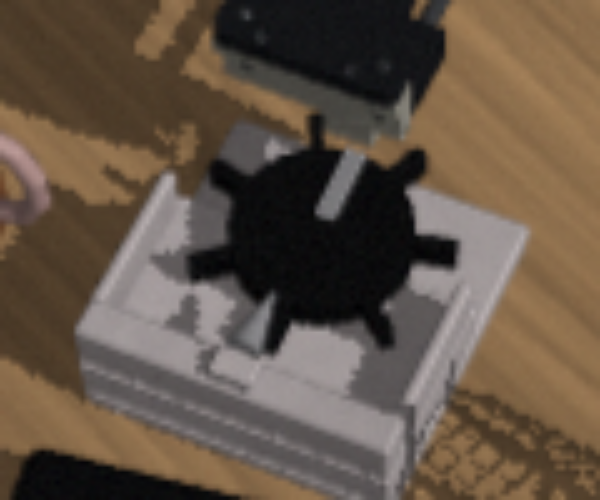

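Request:
play_rows(
  targets=[
    [0,0,0,0.0004,-0.0009,0,1],
    [0,0,0,0,0,0,1],
  ],
)

```text
t: 4.5
eef_pos: [0.4431, -0.1116, 0.0489]
ee_rot: [-3.139, 0.0, -1.165]
force: [0.5, -0.5, -0.0]
width: 0.0876
```

```bash
python3 - <<'E'
from h import *
s=get_state();stand(s);go(-.111,-.010,s)
for n in("scene",):
  p,d=grab_frame(n);cv2.imwrite(f"pics/{n}6.png",p if n=="wrist" else cv2.resize(p[200:300,230:350],None,fx=5,fy=5))
E
```

```text
t 4.5 stand mm -109.01642887306018 -14.612527659264742 z 48.85046405487621 yawerr 0.0005392070181091668 tilt [ 1.92341025e-03  9.95633949e-04 -9.99997655e-01] F [ 4.67978183e-01 -5.30173187e-01 -2.52332668e-04] w 0.08757975390446054 q6 0.22042062564657777
to -0.111 -0.01 shift [-0.00364053  0.00345782]
```

View pics/scene6.png

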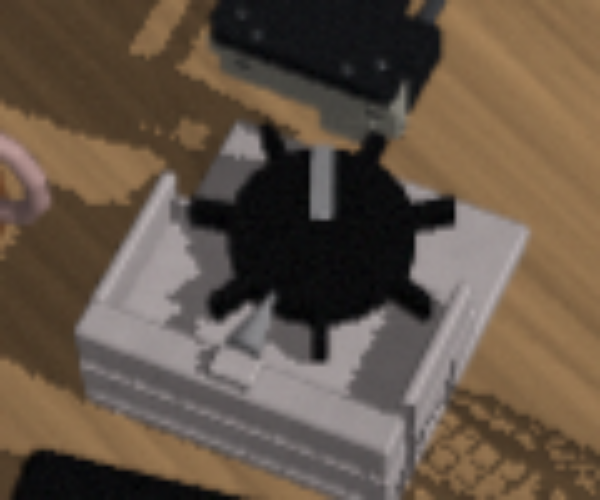

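The wheel clicked over by itself. The bar end moved from (385,180) to (322,150), so it is one click on and now 3 short. I'll lift, go back over the next fin and come down again.

Request:
play_rows(
  targets=[
    [0,0,0,-0.002,-0.001,0.022,1],
    [0,0,0,0,0,0.008,1],
    [0,0,0,-0.0065,0.015,0,1],
    [0,0,0,-0.0055,0.014,0,1],
    [0,0,0,0,0,0,1],
    [0,0,0,0,0,0,1],
  ],
)

```text
t: 5.3
eef_pos: [0.4283, -0.0826, 0.079]
ee_rot: [-3.14, 0.001, -1.165]
force: [0.2, -0.4, 0.7]
width: 0.0878
```

```bash
python3 - <<'E'
from h import *
s=get_state();stand(s);go(-.109,.020,s)
E
```

```text
t 5.3 stand mm -111.17639983310707 17.858277042452755 z 79.02811565200626 yawerr 0.0008369632275835315 tilt [ 0.00137254  0.00132565 -0.99999818] F [ 0.20963774 -0.3523858   0.72363579] w 0.08777909724063183 q6 0.1429553207463912
to -0.109 0.02 shift [0.00115646 0.00282601]
```

Request:
play_rows(
  targets=[
    [0,0,0,0.001,0.002,-0.02,1],
    [0,0,0,0,0,-0.009,1],
    [0,0,0,0,0,0,1],
    [0,0,0,0.002,-0.005,0,1],
    [0,0,0,0.0022,-0.0055,0,1],
    [0,0,0,0.0022,-0.0055,0,1],
    [0,0,0,0.0022,-0.0055,0,1],
    [0,0,0,0.001,-0.003,0,1],
  ],
)

```text
t: 6.3
eef_pos: [0.4413, -0.1074, 0.0506]
ee_rot: [-3.137, 0.0, -1.165]
force: [-0.5, 1.2, -0.1]
width: 0.0875
```

```bash
python3 - <<'E'
from h import *
s=get_state();stand(s)
E
```

```text
t 6.3 stand mm -109.02855193179407 -10.068171104674533 z 50.55206573266767 yawerr 0.0006198518618143467 tilt [ 0.00381248  0.00174417 -0.99999121] F [-0.47811089  1.16113499 -0.13760462] w 0.0875204162879114 q6 0.210520655738568
```

Request:
play_rows(
  targets=[
    [0,0,0,0.0012,-0.0028,0,1],
    [0,0,0,0.0004,-0.0009,0,1],
    [0,0,0,0,0,0,1],
    [0,0,0,0,0,0,1],
  ],
)

```text
t: 6.8
eef_pos: [0.443, -0.1119, 0.0506]
ee_rot: [-3.138, -0.0, -1.166]
force: [0.3, 0.1, -0.5]
width: 0.0874
```

```bash
python3 - <<'E'
from h import *
s=get_state();stand(s)
for n in("scene",):
  p,d=grab_frame(n);cv2.imwrite(f"pics/{n}7.png",p if n=="wrist" else cv2.resize(p[200:300,230:350],None,fx=5,fy=5))
E
```

```text
t 6.8 stand mm -109.2522043895067 -14.885415203491482 z 50.643806745540076 yawerr -0.0001756429440060714 tilt [ 0.00384477  0.00139586 -0.99999163] F [ 0.27324442  0.0828615  -0.48389788] w 0.08735607051396561 q6 0.2205570719053102
```

View pics/scene7.png

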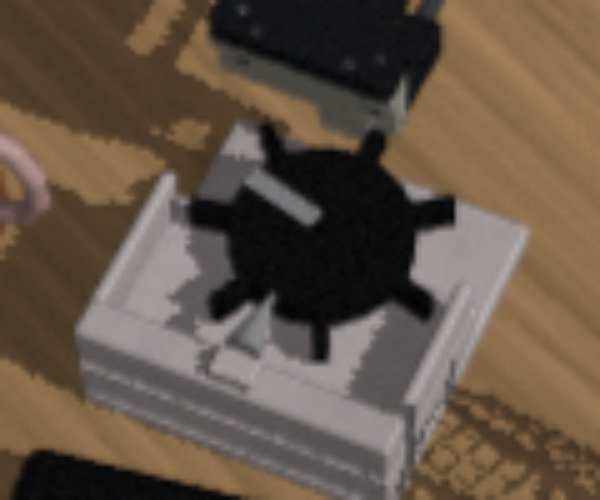

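That is two clicks: the bar end is at (255,178) and the pointer's gap is two further on. Same cycle again.

Request:
play_rows(
  targets=[
    [0,0,0,-0.002,-0.001,0.022,1],
    [0,0,0,0,0,0.008,1],
    [0,0,0,-0.0065,0.016,0,1],
    [0,0,0,-0.0055,0.015,0,1],
    [0,0,0,0,0,0,1],
    [0,0,0,0,0,0,1],
  ],
)

```text
t: 7.6
eef_pos: [0.4283, -0.0809, 0.0808]
ee_rot: [-3.138, 0.0, -1.166]
force: [0.5, -0.2, 0.2]
width: 0.0876
```

```bash
python3 - <<'E'
from h import *
s=get_state();stand(s);go(-.109,.020,s)
E
```

```text
t 7.6 stand mm -110.5075004429316 19.41751031994409 z 80.78267473631227 yawerr 0.00025015327988331393 tilt [ 0.00327653  0.00175778 -0.99999309] F [ 0.45986674 -0.17331902  0.23524694] w 0.08762231178976736 q6 0.13798697482073694
to -0.109 0.02 shift [0.00115604 0.00112935]
```

Request:
play_rows(
  targets=[
    [0,0,0,0.001,0,-0.022,1],
    [0,0,0,0,0,-0.009,1],
    [0,0,0,0,0,0,1],
    [0,0,0,0.002,-0.005,0,1],
    [0,0,0,0.0022,-0.0055,0,1],
    [0,0,0,0.0022,-0.0055,0,1],
    [0,0,0,0.0022,-0.0055,0,1],
    [0,0,0,0.001,-0.003,0,1],
  ],
)

```text
t: 8.6
eef_pos: [0.4413, -0.1077, 0.0505]
ee_rot: [-3.135, -0.0, -1.166]
force: [0.1, 0.5, 0.6]
width: 0.0877
```

Request:
play_rows(
  targets=[
    [0,0,0,0.0012,-0.0028,0,1],
    [0,0,0,0.0004,-0.0009,0,1],
    [0,0,0,0,0,0,1],
    [0,0,0,0,0,0,1],
  ],
)

```text
t: 9.1
eef_pos: [0.4431, -0.1122, 0.0506]
ee_rot: [-3.135, -0.001, -1.166]
force: [0.7, 0.2, 0.8]
width: 0.0877
```

```bash
python3 - <<'E'
from h import *
s=get_state();stand(s)
for n in("scene",):
  p,d=grab_frame(n);cv2.imwrite(f"pics/{n}8.png",p if n=="wrist" else cv2.resize(p[200:300,230:350],None,fx=5,fy=5))
E
```

```text
t 9.1 stand mm -109.26164993975985 -15.167433496461767 z 50.56859550538006 yawerr -0.0006892433702665457 tilt [ 0.00598402  0.00183485 -0.99998041] F [0.73136766 0.22497653 0.77453239] w 0.08769987853718937 q6 0.22080731225220282
```

View pics/scene8.png

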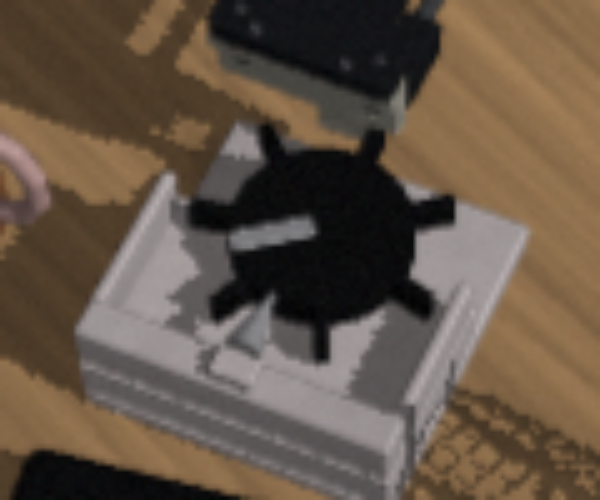

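That is three clicks. The bar end is at (232,240), one gap short of the pointer at (270,300). One more.

Request:
play_rows(
  targets=[
    [0,0,0,-0.002,-0.001,0.022,1],
    [0,0.005,0,0,0,0.008,1],
    [0,0,0,-0.0065,0.016,0,1],
    [0,0,0,-0.0055,0.015,0,1],
    [0,0,0,0,0,0,1],
    [0,0,0,0,0,0,1],
  ],
)

```text
t: 9.9
eef_pos: [0.4286, -0.0811, 0.0807]
ee_rot: [-3.141, 0.002, -1.166]
force: [-0.5, -0.5, -0.3]
width: 0.0878
```

```bash
python3 - <<'E'
from h import *
s=get_state();stand(s);go(-.109,.020,s)
p,d=grab_frame("scene");cv2.imwrite("pics/scene9.png",cv2.resize(p[200:300,230:350],None,fx=5,fy=5))
E
```

```text
t 9.9 stand mm -110.32876307110743 19.095983288991505 z 80.7005170491563 yawerr -0.0002053791788032555 tilt [-4.61977352e-04  2.09492089e-03 -9.99997699e-01] F [-0.48059591 -0.47104512 -0.30539501] w 0.08779115980032388 q6 0.1409874810551621
to -0.109 0.02 shift [0.00086507 0.00135444]
```

View pics/scene9.png

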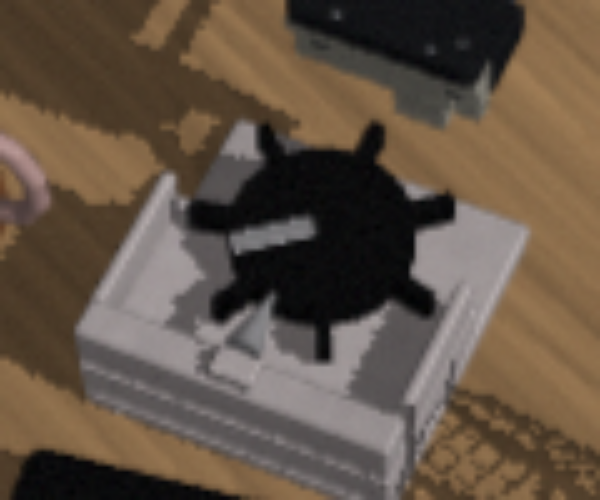

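The wheel is unchanged and settled in the click before the last, with the finger clear of it. Now the last flick.

Request:
play_rows(
  targets=[
    [0,0,0,0.001,0,-0.022,1],
    [0,0,0,0,0,-0.009,1],
    [0,0,0,0,0,0,1],
    [0,0,0,0.002,-0.005,0,1],
    [0,0,0,0.0022,-0.0055,0,1],
    [0,0,0,0.0022,-0.0055,0,1],
    [0,0,0,0.0022,-0.0055,0,1],
    [0,0,0,0.001,-0.003,0,1],
  ],
)

```text
t: 10.95
eef_pos: [0.4416, -0.108, 0.0504]
ee_rot: [-3.139, 0.001, -1.167]
force: [-0.0, 0.4, -0.1]
width: 0.0876
```

Request:
play_rows(
  targets=[
    [0,0,0,0.0012,-0.0028,0,1],
    [0,0,0,0.0004,-0.0009,0,1],
    [0,0,0,0,0,0,1],
    [0,0,0,0,0,0,1],
  ],
)

```text
t: 11.45
eef_pos: [0.4433, -0.1125, 0.0505]
ee_rot: [-3.139, 0.001, -1.168]
force: [0.3, -0.1, -0.4]
width: 0.0875
```

```bash
python3 - <<'E'
from h import *
s=get_state();stand(s)
p,d=grab_frame("scene");cv2.imwrite("pics/scene10.png",cv2.resize(p[200:300,230:350],None,fx=5,fy=5))
E
```

```text
t 11.45 stand mm -109.15690541335734 -15.555544553330028 z 50.516643465887384 yawerr -0.0017383678496765143 tilt [ 0.00211872  0.00215997 -0.99999542] F [ 0.2635594  -0.13062292 -0.42803379] w 0.0874739520032031 q6 0.22287434167916484
```

View pics/scene10.png

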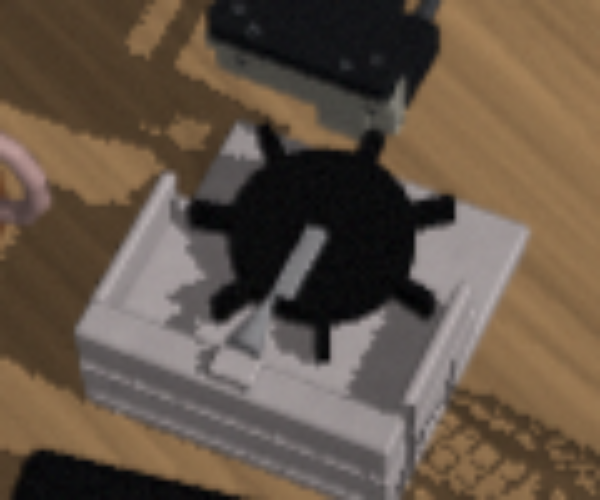

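The bar now runs straight to the pointer tip at (272,300). I'll lift off clear, let it settle and check.

Request:
play_rows(
  targets=[
    [0,0,0,-0.002,-0.001,0.022,1],
    [0,0,0,0,0,0.04,1],
    [0,0,0,0,0,0.05,1],
    [0,0,0,0,0,0.04,1],
    [0,0,0,0,0,0,1],
    [0,0,0,0,0,0,1],
    [0,0,0,0,0,0,1],
    [0,0,0,0,0,0,1],
  ],
)

```text
t: 12.5
eef_pos: [0.4381, -0.1131, 0.2047]
ee_rot: [3.139, 0.003, -1.167]
force: [-0.1, 0.2, -0.5]
width: 0.0877
```

```bash
python3 - <<'E'
from h import *
s=get_state();stand(s)
p,d=grab_frame("scene");cv2.imwrite("pics/scene11.png",p)
p0=cv2.imread("pics/scene0.png")
for n,(y0,y1,x0,x1) in dict(mug=(195,265,180,242),case=(285,342,222,318),cup=(270,340,342,398)).items():
    r=cv2.matchTemplate(p[y0-8:y1+8,x0-8:x1+8],p0[y0:y1,x0:x1],cv2.TM_CCOEFF_NORMED);print(n,cv2.minMaxLoc(r)[1::2])
cv2.imwrite("pics/scene11c.png",cv2.resize(p[200:300,230:350],None,fx=5,fy=5))
E
```

```text
t 12.5 stand mm -114.21501858441019 -14.08435586183529 z 204.65896419746886 yawerr -0.0007594222518001459 tilt [-0.0036447   0.00168514 -0.99999194] F [-0.13491358  0.15407331 -0.4663021 ] w 0.08773626412531513 q6 0.22261934594665694
mug (0.9918794631958008, (8, 8))
case (0.9982414841651917, (8, 8))
cup (0.9978951811790466, (8, 8))
```

View pics/scene11c.png

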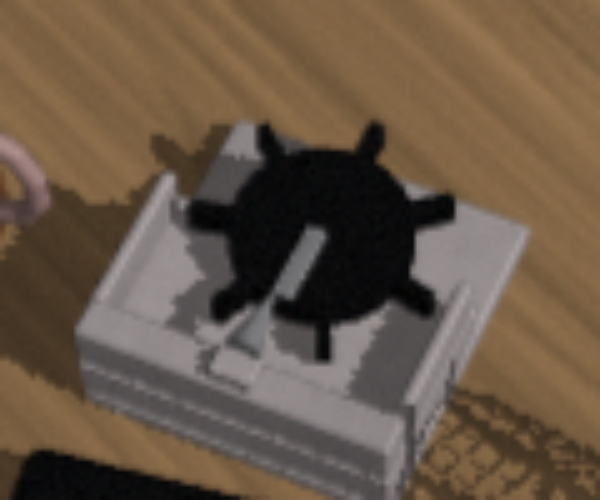

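View pics/scene11.png

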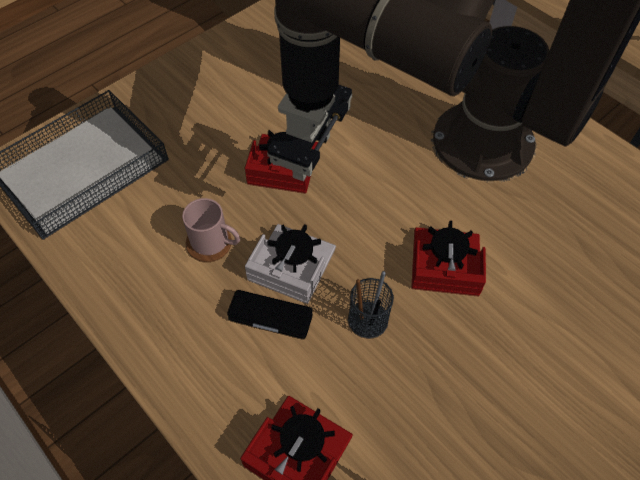

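The bar is at the pointer, with its end at (272,300) in the crop. The bystanders show no shift in the picture, and the arm is about 0.2 m up and touching nothing. I'll hand it in.

```bash
python3 -c "
from station import *
print(job_done())"
```

```text
the job is handed in; nothing more can be done
None
```

I flicked the white dial's wheel forward four clicks with the inner fingertip, and its bar now lines up with the pointer. I let it settle after each click, and a picture taken between clicks showed it resting in the one before the last.

- **Bystanders:** template matching against the first picture shows no pixel shift of the mug (with part of its coaster in the patch), pen cup or glasses case.
- **Arm and time:** at hand-in the tool was about 0.2 m up, the force reading was near zero, and the clock stood at about 12.5 s.
- **Disagreements:** the wrist camera put the wheel axis about 7 mm off in y from the other two views, probably because the arm was still moving when I took that picture. It made no difference to the flicks. The wheel angle was judged only from the pictures, as the state does not report it.

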